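Lock a quarter-turn anchor in the fixture rail

TASK

Take the quarter-turn anchor out of its stand, drop its foot into the slot of the fixture rail, press it down gently against the sprung strip until the foot is below the hidden ledges, and turn it a quarter turn either way so that the foot lies square across under the ledges. Then ease off and let go, so that the spring holds it locked and upright; press no harder than it needs and leave the other parts on the table where they are.

Things in the scene. Friction and masses are not known exactly. Their poses are not given: they have to be found in the camera images.
- anchor: Steel quarter-turn anchor, 96 mm tall, 0.1 to 0.2 kg, upright in its stand. Origin: centre of the foot's underside; z up. Foot 34 mm long (x) x 14 wide (y) x 8 thick, round ends; stem 10 mm diameter (17 mm collar at z 66 to 70); wing grip 32 mm long (x) x 14 thick (y), z 70 to 96. The wing is parallel to the foot and shows which way it points. A half turn makes no difference.
- wing (a point): Centre of the anchor's wing grip, 83 mm above the underside of the foot; grasp it from above across the 14 mm thickness (the anchor's y).
- stand: Grey plastic block fixed to the table, 64 x 46 x 20 mm, origin at the centre of its underside; a pocket in its top, 37 mm (x) x 17 mm (y), 14 mm deep, holds the anchor's foot (underside 6 mm above the table). Lift the anchor straight up.
- rail: Aluminium T-slot rail fixed to the table, 130 mm long (x), 60 wide (y; feet 94), 68 high; origin: centre of its underside. A slot along x, 118 x 16 mm with 4 mm chamfers, runs along the middle of its top; any place along it will do. Its walls keep the foot from turning until the foot is wholly below two hidden ledges, in a cavity 44 mm wide. Pushing on the rail with over 27 N damages it.
- slot (a point): Centre of the slot's mouth, level with the rail's top, 68 mm above the table. The ledges' underside lies 20 to 42 mm below it: this differs each time, cannot be measured from outside and must be found by feel.
- floor (a point): Point on the rail's underside below the slot's centre; marks the sprung strip inside, all along the slot. The foot first touches the strip with its top still 1.5 mm above the ledges' underside; it pushes back with 4 N plus 8 N per mm (travel 6 mm). So 16 N just clears the ledges and 19 to 22 N leaves room to turn. After the quarter turn it lifts the foot against the ledges and holds it.
- ring_wheel: Bystander: loose ring gear, 85 mm across, 19 mm high; origin under its centre.
- bearing_72: Bystander: loose ball bearing, 70 mm across, 23 mm high; origin under its centre.
- castle_nut: Bystander: loose castle nut, 24 x 27 x 12 mm; origin under its centre.
- shift_link: Bystander: loose forged link, 19 x 78 x 11 mm; origin under its centre.
Things that resemble listed ones, but are neither listed nor needed, are in the scene too. There is more than one size of the rail; the job needs the larger.

How it is judged:
By the outcome, as a careful person would: the job done as asked, in the order asked, and still so for the second after the job is handed in, with the robot touching nothing.
It also fails if it takes over 61 s, if anything falls off the work surface, if the arm or the gripper's body presses on something with over 40 N, if the wrist force passes 120 N, or if a joint passes its speed limit or range.

ROBOT

A 6-joint arm with a two-finger parallel gripper is mounted at the origin on a cart in front of the work surface, level with it; the furniture and walls round the work are solid. World frame = base frame: x ahead of the robot, y to its left, z up, the work surface at z = 0. Lengths are in m, angles in degrees, forces in N, time in s.
With the tool pointing down it reaches from about 0.4 to 0.925 m from the base axis. Payload 3.4 kg.
Tool frame: the origin (TCP) lies on the centre line of the jaws, within the pads' length; the fingertips stand 22 mm ahead of it and the grasp point (between the pads) lies 3 mm ahead of it (bot.nose_length is the distance from the TCP to the fingertips, in m); z points along the fingers, y is the line along which they close (so a half turn about z gives the same grasp; the last joint's range is limited). The gripper opens to 85 mm and grips with 20 to 120 N. Pads are 22 mm wide; open, the fingers measure 114 mm over their backs; the gripper's body (76 mm by 85 mm) begins 54 mm behind the grasp point. The pads swing forward as they close: fully open they stand 13 mm farther back than shut.
Start: joints at [66.434, 17.578, 86.31, -0, 76.112, -4.211], TCP at [0.191, 0.543, 0.253] pointing down, gripper open.
Joint ranges: [-179.03, 179.03], [-60, 130.46], [8.19, 133.38], [-81.62, 261.62], [5.75, 156.47], [-153.77, 153.77]. Speed limits (degrees/s): [147.25, 147.25, 180, 180, 180, 180].

INTERFACE

Orientations are given as a 3x3 rotation matrix whose columns are the frame's x, y, z axes.
In Python, from station import bot gives the robot as it stands.
- The arm moves only by the tool play_rows, never from a script. Its argument "series" is a list of rows, each an object with "claw": the finger opening in cm, from 0 to 8.54; "delta_pos": the shift along the tool's x, y, z in cm, a list of three; "delta_rot": the turn, a rotation vector about the tool's x, y, z in rad, a list of three. A call has 1 to 20 rows; each row shifts and turns the commanded pose from where the row before left it, along the tool's axes as they then stand; what a row does not reach is not made up. A row lasts 1/10 s, in which the tool goes at most 50 mm and 8.59 degrees, less where a joint would pass 70% of its speed; a pose out of reach is approached as far as the arm can. A call with a gripper value outside its range is refused whole. The fingers move at their own pace and stop on an object; "squeeze" is the grip in N (left out, the last holds). Time passes only in rows, so rows that do not move let the fingers close. It gives the time, the measured TCP pose, the force, the opening and the grip force at its end, in the units of the state.
- bot.get_obs(): the state, without advancing time (a new reading comes with each control period).
- bot.get_image(name): name is "side" or "top"; returns a dict with "frame" (384x512x3 uint8, red, green, blue), "camera_matrix" (3x3 intrinsics, pixels), "dist" ([k1, k2, p1, p2, k3] as OpenCV has them; the pictures are not rectified), "rvec" (rotation vector, rad) and "tvec" (3), from world to camera coordinates, as OpenCV has them. Camera axes: x right, y down, z forward; pixel columns grow to the right and rows downward; lengths in m; the calibration is good to about 2 mm. A picture is of the moment at which its call begins. There is no depth.
- bot.sign_off(): hands the job in; it is judged then, once.
Trained networks look in a picture, given as the dict that the camera call returned (one of the last four; its "shot" number tells which), for a name from the list of things; names that differ only in an ending like _2 or _b are one class to them, and where a whole thing is asked for, a point or a joint stands for the part that bears it (a point fixed in the world has none). Each returns a list of dicts, best first, with "conf" (0 to 1); they miss things now and then, are a little off and sometimes report something else, mostly with a low value. They report only what shows in the picture. A call takes as long as a camera call. They do not tell look-alikes from the thing itself.
- bot.search_frame(picture, thing): "centre" ([column, row] in pixels, amid what is visible of it).
The state is a dict: "time_s": time; "q": joint angles; "dq": joint speeds; "effort": joint torques, N m; "ee_pos": TCP position; "ee_rot": TCP orientation; "force": force on the tool from outside, world axes, zero at the start; "wrist_torque": the same for the moment, N m; "opening": finger opening in m; "gripper_force": force on a finger pad.
Only numpy, scipy, OpenCV 4.12 (cv2) and the standard library are available. Lean on these libraries where they do the work, as an engineer would, in place of code of your own. Each camera call takes 0.05 s, during which the arm holds its last target. There are 200 camera calls.

## Working session

There is one attempt and no reset: what is moved stays moved. The work goes in short steps, Python scripts to look and compute and a tool call to move; the robot and the scene stay as the last step left them, time stands still between calls to the robot, and variables do not carry over. Pictures are saved under pics/ and viewed, at most 10 in all, crops included, and the job is handed in when it is done.

Besides the shell and the picture viewer there is one more tool, called after "Request:" as a command line: name --argument value ..., lists and objects as JSON in quotes. play_rows: Moves the arm, as the interface text tells. Its arguments: {"type":"object","properties":{"series":{"type":"array"},"squeeze":{"type":"number"}},"required":["series"]}

```bash
mkdir -p pics; python3 - <<'E'
from station import bot
import cv2,numpy as np
o=bot.get_obs();print(o['time_s'],o['ee_pos'],np.round(o['ee_rot'],3).tolist(),o['force'],o['opening'],bot.nose_length)
for n in('side','top'):
    p=bot.get_image(n);cv2.imwrite(f'pics/{n}0.png',p['frame'][:,:,::-1])
    print(n,p['shot'],p['camera_matrix'].tolist(),p['dist'],p['rvec'],p['tvec'])
    for t in['anchor','wing','stand','rail','slot','ring_wheel','bearing_72','castle_nut','shift_link']:
        print(t,[(np.round(d['centre']).tolist(),round(d['conf'],2)) for d in bot.search_frame(p,t)])
E
```

```text
0.0 [0.19033418 0.54191926 0.25238018] [[-0.943, 0.331, -0.001], [0.331, 0.943, -0.002], [0.0, -0.002, -1.0]] [ 0.55323115  0.01205582 -0.35149179] 0.08541547461823684 0.022
side 1 [[494.32992346583995, 0.0, 261.49582095723525], [0.0, 494.32992346583995, 197.8771267883683], [0.0, 0.0, 1.0]] [-0.09032123  0.          0.          0.          0.        ] [ 2.07617817 -0.36325201  0.23289425] [-0.60742928 -0.01825288  1.24406138]
anchor [([267.0, 219.0], 0.76), ([213.0, 239.0], 0.6), ([183.0, 187.0], 0.38)]
wing [([265.0, 220.0], 0.81)]
stand [([268.0, 250.0], 0.85)]
rail [([268.0, 188.0], 0.92), ([352.0, 250.0], 0.87)]
slot [([352.0, 250.0], 0.65), ([263.0, 192.0], 0.6), ([267.0, 222.0], 0.33)]
ring_wheel [([326.0, 228.0], 0.61)]
bearing_72 [([181.0, 187.0], 0.66)]
castle_nut []
shift_link [([267.0, 223.0], 0.75), ([193.0, 218.0], 0.7)]
top 2 [[446.6816079846663, 0.0, 255.0792125692254], [0.0, 446.6816079846663, 190.48926536444282], [0.0, 0.0, 1.0]] [-0.09104872  0.          0.          0.          0.        ] [ 2.18318688 -2.17636447  0.16369339] [-0.35298978  0.51659094  0.9444554 ]
anchor [([299.0, 204.0], 0.46)]
wing [([304.0, 204.0], 0.73)]
stand [([298.0, 211.0], 0.82)]
rail [([206.0, 165.0], 0.7), ([333.0, 136.0], 0.56), ([156.0, 246.0], 0.27)]
slot [([208.0, 167.0], 0.98), ([334.0, 138.0], 0.97)]
ring_wheel [([272.0, 142.0], 0.84)]
bearing_72 [([154.0, 256.0], 0.55)]
castle_nut [([269.0, 245.0], 0.64), ([207.0, 167.0], 0.43)]
shift_link [([214.0, 253.0], 0.62)]
```

View pics/side0.png

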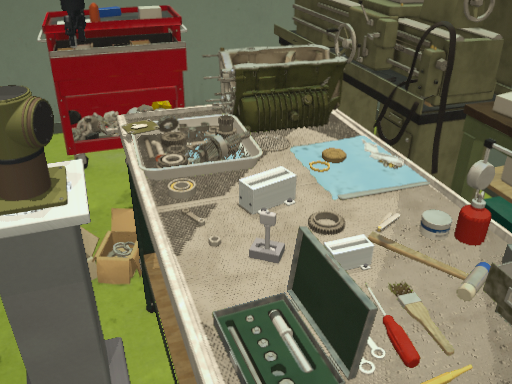

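View pics/top0.png

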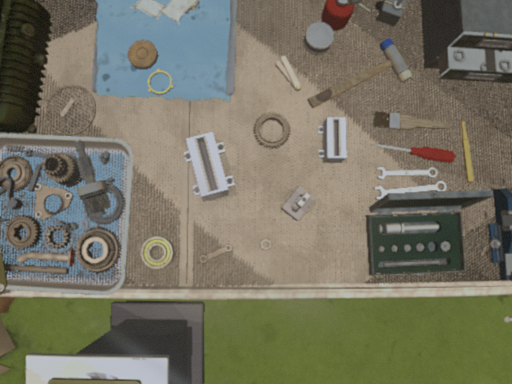

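Side view: the anchor stands in its stand at (266,235). The larger rail is at (268,188), and the smaller look-alike is at (350,250). In the top view the anchor is at (298,204), the large rail at (208,165) and the small one at (335,138). The case tools and the tray parts are clutter.

Could be mistaken:
- **Anchor:** side (213,239) is the castle nut, and (183,187) is the bearing.
- **Rail:** top (335,138) is the smaller rail, so I choose top (208,165).

I'll check these choices in one crop.

```bash
cat > h.py <<'E'
from station import bot
import cv2,numpy as np
def ray(p,uv):
    R=cv2.Rodrigues(p['rvec'])[0]; n=cv2.undistortPoints(np.array([[uv]],float),p['camera_matrix'],p['dist'])[0,0]
    return -R.T@p['tvec'].ravel(), R.T@np.r_[n,1]
def atz(p,uv,z):
    c,d=ray(p,uv); return c+d*(z-c[2])/d[2]
def tri(a,ua,b,ub):
    c1,d1=ray(a,ua);c2,d2=ray(b,ub)
    s=np.linalg.lstsq(np.c_[d1,-d2],c2-c1,rcond=None)[0]
    x,y=c1+d1*s[0],c2+d2*s[1]; return (x+y)/2,np.linalg.norm(x-y)
def proj(p,X): return cv2.projectPoints(np.atleast_2d(X).astype(float),p['rvec'],p['tvec'],p['camera_matrix'],p['dist'])[0][:,0]
E
python3 - <<'E'
from h import *
s=bot.get_image('side');t=bot.get_image('top')
print('wing',tri(s,(265.5,216),t,(304,204)));print('slotL',tri(s,(267,181),t,(208,165)),atz(t,(208,165),.068));print('slotS',tri(s,(350,243),t,(335,138)))
print('stand',atz(t,(298,205),.02))
a=cv2.resize(t['frame'][115:235,170:350],None,fx=4.4,fy=4.4,interpolation=cv2.INTER_CUBIC)
cv2.imwrite('pics/c1.png',a[:,:,::-1])
b=cv2.resize(s['frame'][155:275,220:380],None,fx=5,fy=5,interpolation=cv2.INTER_CUBIC)
cv2.imwrite('pics/c2.png',b[:,:,::-1])
E
```

```text
wing (array([ 0.48511641, -0.4508275 ,  0.09549116]), np.float64(0.003699054639873144))
slotL (array([ 0.56938743, -0.24882533,  0.05712162]), np.float64(0.0013046215996013785)) [ 0.56815169 -0.24977551  0.068     ]
slotS (array([ 0.63734628, -0.5297541 ,  0.04687207]), np.float64(0.005253375315986467))
stand [ 0.48740347 -0.4478438   0.02      ]
```

View pics/c1.png

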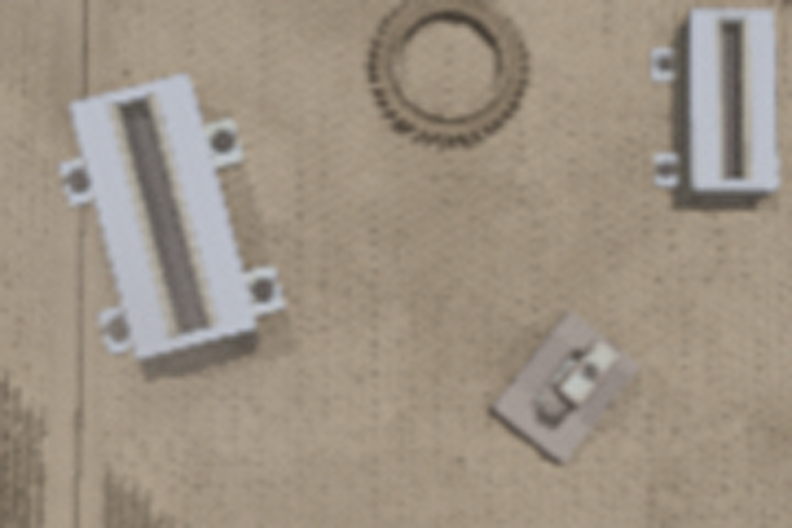

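View pics/c2.png

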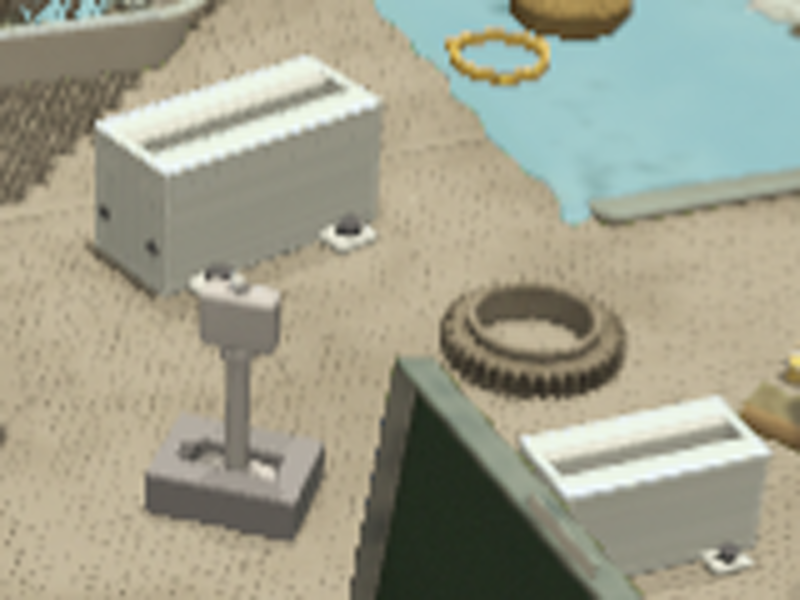

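The crops show the large rail with its slot running from (134,100) to (193,332) in the top crop. The stand's top corners are (570,312), (637,365), (562,463) and (492,410), and the wing top is near (588,373). The two boxes differ clearly in size, so the choice holds. Now I'll compute positions from these corners.

```bash
python3 - <<'E'
from h import *
s=bot.get_image('side');t=bot.get_image('top')
f=lambda L,z:np.array([atz(t,(170+(x+.5)/4.4-.5,115+(y+.5)/4.4-.5),z)[:2] for x,y in L])
g=lambda x,y:(220+(x+.5)/5-.5,155+(y+.5)/5-.5)
r=f([(72,103),(187,75),(256,330),(138,357)],.068);sl=f([(134,100),(193,332)],.068)
print('rail',r.mean(0),[np.linalg.norm(r[i]-r[i-1]).round(4) for i in range(4)],'slot',sl,sl.mean(0))
for a,b in((r[1],r[2]),(r[0],r[3]),sl): d=a-b;print(np.degrees(np.arctan2(d[1],d[0])))
q=f([(570,312),(637,365),(562,463),(492,410)],.02);print('stand',q.mean(0),[np.linalg.norm(q[i]-q[i-1]).round(4) for i in range(4)])
for a,b in((q[0],q[3]),(q[1],q[2])): d=a-b;print(np.degrees(np.arctan2(d[1],d[0])))
w=f([(600,342),(620,352),(580,404),(558,390)],.102);print('wing',w,w.mean(0),f([(588,373)],.102))
print('wingtri',tri(s,g(239,285),t,(170+588/4.4,115+373/4.4)))
print('side wing at z',atz(s,g(238,287),.102),'stand side', np.mean([atz(s,g(*u),.02) for u in((175,418),(325,452),(298,498),(148,478))],0))
print('rail side',np.mean([atz(s,g(*u),.068) for u in((97,126),(310,57),(381,102),(165,170))],0))
E
```

```text
rail [ 0.57133807 -0.24685637] [np.float64(0.1289), np.float64(0.0577), np.float64(0.1301), np.float64(0.0581)] slot [[ 0.62826576 -0.2318784 ]
 [ 0.51445619 -0.26208175]] [ 0.57136097 -0.24698007]
15.520187808803154
15.358154013439592
14.86283150511656
stand [ 0.49269478 -0.4481499 ] [np.float64(0.0643), np.float64(0.0435), np.float64(0.0633), np.float64(0.0443)]
-38.679069699986385
-37.9009835783958
wing [[ 0.50685102 -0.45365588]
 [ 0.50219779 -0.46301251]
 [ 0.47778289 -0.44394973]
 [ 0.48428116 -0.43371392]] [ 0.49277822 -0.44858301] [[ 0.49228397 -0.4478517 ]]
wingtri (array([ 0.49158106, -0.44851252,  0.10335887]), np.float64(0.00045221507243547207))
side wing at z [ 0.49170952 -0.44778325  0.102     ] stand side [ 0.49122078 -0.45236204  0.02      ]
rail side [ 0.5699784  -0.24964671  0.068     ]
```

Wing at (0.492, -0.448), long axis about -38°. Slot centre at (0.571, -0.248), axis about 15°. The heights and sizes check out. I'll swing round to the anchor along a safe arc.

Request:
play_rows --series '[{"claw":5,"delta_pos":[-4.7,-0.19,0],"delta_rot":[0,0,0.082]},{"claw":5,"delta_pos":[-4.7,-0.19,0],"delta_rot":[0,0,0.082]},{"claw":5,"delta_pos":[-4.7,-0.19,0],"delta_rot":[0,0,0.082]},{"claw":5,"delta_pos":[-4.7,-0.19,0],"delta_rot":[0,0,0.082]},{"claw":5,"delta_pos":[-4.7,-0.19,0],"delta_rot":[0,0,0.082]},{"claw":5,"delta_pos":[-4.7,-0.19,0],"delta_rot":[0,0,0.082]},{"claw":5,"delta_pos":[-4.7,-0.19,0],"delta_rot":[0,0,0.082]},{"claw":5,"delta_pos":[-4.7,-0.19,0],"delta_rot":[0,0,0.082]},{"claw":5,"delta_pos":[-4.7,-0.19,0],"delta_rot":[0,0,0.082]},{"claw":5,"delta_pos":[-4.7,-0.19,0],"delta_rot":[0,0,0.082]},{"claw":5,"delta_pos":[-4.7,-0.19,0],"delta_rot":[0,0,0.082]},{"claw":5,"delta_pos":[-4.7,-0.19,0],"delta_rot":[0,0,0.082]},{"claw":5,"delta_pos":[-4.7,-0.19,0],"delta_rot":[0,0,0.082]},{"claw":5,"delta_pos":[-4.7,-0.19,0],"delta_rot":[0,0,0.082]},{"claw":5,"delta_pos":[-4.7,-0.19,0],"delta_rot":[0,0,0.082]},{"claw":5,"delta_pos":[-4.7,-0.19,0],"delta_rot":[0,0,0.082]},{"claw":5,"delta_pos":[-4.7,-0.19,0],"delta_rot":[0,0,0.082]},{"claw":5,"delta_pos":[-4.7,-0.19,0],"delta_rot":[0,0,0.082]},{"claw":5,"delta_pos":[-4.7,-0.19,0],"delta_rot":[0,0,0.082]},{"claw":5,"delta_pos":[-4.7,-0.19,0],"delta_rot":[0,0,0.082]}]' --squeeze 60

```text
time_s: 3.2
ee_pos: [0.5276, -0.2279, 0.2534]
ee_rot: [[0.399, 0.917, 0.001], [0.917, -0.399, -0.0], [-0.0, 0.001, -1.0]]
force: [0.3, -0.4, -0.3]
opening: 0.0502
gripper_force: 0.0
```

Request:
play_rows --series '[{"claw":5,"delta_pos":[-4.7,-0.19,0],"delta_rot":[0,0,0.082]},{"claw":5,"delta_pos":[-4.7,-0.19,0],"delta_rot":[0,0,0.082]},{"claw":5,"delta_pos":[-4.7,-0.19,0],"delta_rot":[0,0,0.082]},{"claw":5,"delta_pos":[-4.7,-0.19,0],"delta_rot":[0,0,0.082]},{"claw":5,"delta_pos":[0,4.5,0],"delta_rot":[0,0,0]},{"claw":5,"delta_pos":[0,4.5,0],"delta_rot":[0,0,0]},{"claw":5,"delta_pos":[0,0,0],"delta_rot":[0,0,0.1365]},{"claw":5,"delta_pos":[0,0,0],"delta_rot":[0,0,0.1365]},{"claw":5,"delta_pos":[0,0,0],"delta_rot":[0,0,0.1365]},{"claw":5,"delta_pos":[0,0,0],"delta_rot":[0,0,0.1365]},{"claw":5,"delta_pos":[0,0,0],"delta_rot":[0,0,0.1365]},{"claw":5,"delta_pos":[0,0,0],"delta_rot":[0,0,0.1365]},{"claw":5,"delta_pos":[0,0,0],"delta_rot":[0,0,0.1365]},{"claw":5,"delta_pos":[0,0,0],"delta_rot":[0,0,0.1365]},{"claw":5,"delta_pos":[0,0,0],"delta_rot":[0,0,0.1365]},{"claw":5,"delta_pos":[0,0,0],"delta_rot":[0,0,0.1365]},{"claw":5,"delta_pos":[0,0,0],"delta_rot":[0,0,0.1365]},{"claw":5,"delta_pos":[0,0,0],"delta_rot":[0,0,0]}]'

```text
time_s: 5.0
ee_pos: [0.4934, -0.4439, 0.2532]
ee_rot: [[0.786, -0.618, -0.0], [-0.618, -0.786, 0.0], [-0.0, 0.0, -1.0]]
force: [-0.2, 0.0, -0.4]
opening: 0.0501
gripper_force: 0.0
```

Request:
play_rows --series '[{"claw":5,"delta_pos":[0.14,0.41,3],"delta_rot":[0,0,0]},{"claw":5,"delta_pos":[0,0,4],"delta_rot":[0,0,0]},{"claw":5,"delta_pos":[0,0,3.5],"delta_rot":[0,0,0]},{"claw":5,"delta_pos":[0,0,2],"delta_rot":[0,0,0]},{"claw":5,"delta_pos":[0,0,0],"delta_rot":[0,0,0]},{"claw":5,"delta_pos":[0,0,0],"delta_rot":[0,0,0]}]'

```text
time_s: 5.6
ee_pos: [0.4922, -0.4481, 0.1284]
ee_rot: [[0.788, -0.616, -0.0], [-0.616, -0.788, 0.0], [-0.0, -0.0, -1.0]]
force: [1.3, -0.1, 1.4]
opening: 0.05
gripper_force: 0.0
```

```bash
python3 - <<'E'
from h import *
s=bot.get_image('side');t=bot.get_image('top');o=bot.get_obs();print(o['ee_pos'],o['force'])
print(proj(s,[o['ee_pos'],o['ee_pos']-[0,0,.022]]))
a=cv2.resize(s['frame'][155:275,210:330],None,fx=5,fy=5,interpolation=cv2.INTER_CUBIC)
b=cv2.resize(t['frame'][175:235,270:330],None,fx=3.3,fy=3.3,interpolation=cv2.INTER_CUBIC)
c=np.zeros((600,800,3),np.uint8);c[:,:600]=a;c[:198,600:798]=b
cv2.imwrite('pics/c3.png',c[:,:,::-1])
E
```

```text
[ 0.49296668 -0.44898851  0.13011019] [ 0.42487243  0.493868   -0.2364943 ]
[[268.35554311 200.02671126]
 [268.08182452 209.58064732]]
```

View pics/c3.png

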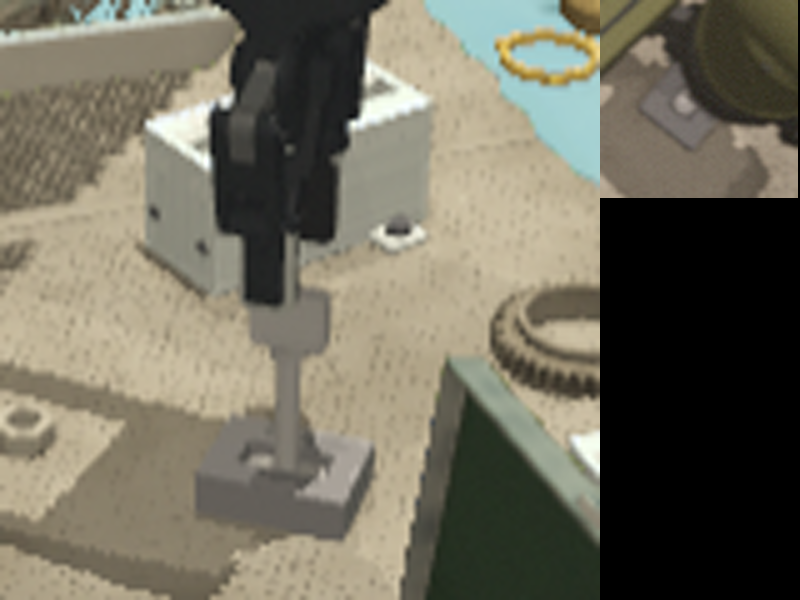

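The fingers straddle the wing (left finger at (265,290), right at (320,235)), with the wing top centred near (290,295). I'll lower and grip.

Request:
play_rows --series '[{"claw":5,"delta_pos":[0,0,1.4],"delta_rot":[0,0,0]},{"claw":5,"delta_pos":[0,0,1.4],"delta_rot":[0,0,0]},{"claw":5,"delta_pos":[0,0,0],"delta_rot":[0,0,0]},{"claw":3,"delta_pos":[0,0,0],"delta_rot":[0,0,0]},{"claw":2,"delta_pos":[0,0,0],"delta_rot":[0,0,0]},{"claw":1,"delta_pos":[0,0,0],"delta_rot":[0,0,0]},{"claw":1,"delta_pos":[0,0,0],"delta_rot":[0,0,0]},{"claw":1,"delta_pos":[0,0,0],"delta_rot":[0,0,0]},{"claw":1,"delta_pos":[0,0,0],"delta_rot":[0,0,0]},{"claw":1,"delta_pos":[0,0,0],"delta_rot":[0,0,0]},{"claw":1,"delta_pos":[0,0,0],"delta_rot":[0,0,0]}]' --squeeze 60

```text
time_s: 6.8
ee_pos: [0.4923, -0.4483, 0.1008]
ee_rot: [[0.786, -0.618, 0.001], [-0.618, -0.786, -0.001], [0.001, 0.0, -1.0]]
force: [-0.3, -0.1, 2.9]
opening: 0.0125
gripper_force: 60.5
```

```bash
python3 - <<'E'
from station import bot
o=bot.get_obs();print({k:o[k] for k in('time_s','q','ee_pos','ee_rot','force','wrist_torque','opening','gripper_force')})
E
```

```text
{'time_s': 6.8, 'q': array([-4.59549667e+01,  3.22358846e+01,  8.52399452e+01, -3.81423784e-03,
        6.24643020e+01,  8.21874068e+01]), 'ee_pos': array([ 0.49225239, -0.44827089,  0.10075679]), 'ee_rot': array([[ 7.86497111e-01, -6.17593577e-01,  6.84006588e-04],
       [-6.17593102e-01, -7.86497383e-01, -7.92104353e-04],
       [ 1.02716795e-03,  2.00550035e-04, -9.99999452e-01]]), 'force': array([-0.33052347, -0.14116132,  2.8747146 ]), 'wrist_torque': array([-0.06386082, -0.05797244,  0.02108188]), 'opening': 0.012474066729538347, 'gripper_force': 60.47026991844177}
```

Request:
play_rows --series '[{"claw":1,"delta_pos":[0,0,-0.5],"delta_rot":[0,0,0]},{"claw":1,"delta_pos":[0,0,-1],"delta_rot":[0,0,0]},{"claw":1,"delta_pos":[0,0,-1.5],"delta_rot":[0,0,0]},{"claw":1,"delta_pos":[0,0,-2],"delta_rot":[0,0,0]},{"claw":1,"delta_pos":[0,0,-2],"delta_rot":[0,0,0]},{"claw":1,"delta_pos":[0,0,-1.5],"delta_rot":[0,0,0]},{"claw":1,"delta_pos":[0,0,-1],"delta_rot":[0,0,0]},{"claw":1,"delta_pos":[0,0,0],"delta_rot":[0,0,0]},{"claw":1,"delta_pos":[0,0,0],"delta_rot":[0,0,0]}]'

```text
time_s: 7.7
ee_pos: [0.4917, -0.4477, 0.195]
ee_rot: [[0.786, -0.618, -0.001], [-0.618, -0.786, 0.0], [-0.001, -0.0, -1.0]]
force: [-0.7, 1.4, -1.7]
opening: 0.0128
gripper_force: 60.0
```

Request:
play_rows --series '[{"claw":1,"delta_pos":[-0.5,-1.72,0],"delta_rot":[0,0,0]},{"claw":1,"delta_pos":[-1.03,-3.43,0],"delta_rot":[0,0,0]},{"claw":1,"delta_pos":[-1.03,-3.43,0],"delta_rot":[0,0,0]},{"claw":1,"delta_pos":[-1.03,-3.43,0],"delta_rot":[0,0,0]},{"claw":1,"delta_pos":[-1.03,-3.43,0],"delta_rot":[0,0,0]},{"claw":1,"delta_pos":[-1.03,-3.43,0],"delta_rot":[0,0,0]},{"claw":1,"delta_pos":[-0.5,-1.72,0],"delta_rot":[0,0,0]},{"claw":1,"delta_pos":[0,0,0],"delta_rot":[0,0,-0.1165]},{"claw":1,"delta_pos":[0,0,0],"delta_rot":[0,0,-0.1165]},{"claw":1,"delta_pos":[0,0,0],"delta_rot":[0,0,-0.1165]},{"claw":1,"delta_pos":[0,0,0],"delta_rot":[0,0,-0.1165]},{"claw":1,"delta_pos":[0,0,0],"delta_rot":[0,0,-0.1165]},{"claw":1,"delta_pos":[0,0,0],"delta_rot":[0,0,-0.1165]},{"claw":1,"delta_pos":[0,0,0],"delta_rot":[0,0,-0.1165]},{"claw":1,"delta_pos":[0,0,0],"delta_rot":[0,0,-0.1165]},{"claw":1,"delta_pos":[0,0,0],"delta_rot":[0,0,0]},{"claw":1,"delta_pos":[0,0,0],"delta_rot":[0,0,0]}]'

```text
time_s: 9.4
ee_pos: [0.5704, -0.2478, 0.1947]
ee_rot: [[0.965, 0.261, -0.001], [0.261, -0.965, 0.0], [-0.001, -0.001, -1.0]]
force: [-0.3, 0.7, -1.5]
opening: 0.0128
gripper_force: 60.0
```

```bash
python3 - <<'E'
from h import *
s=bot.get_image('side');t=bot.get_image('top');o=bot.get_obs();print(o['time_s'],o['ee_pos'],o['ee_rot'][:,0],o['force'],o['opening'])
# expected foot underside (TCP -0.0935) and slot centre
d=np.r_[np.cos(np.radians(15.2)),np.sin(np.radians(15.2)),0];n=np.r_[-d[1],d[0],0]
S=np.r_[.571,-.2475,.068]
P=[S+d*a+n*b for a in(-.059,.059) for b in(-.008,.008)]
f=s['frame'].copy()
g=lambda u:((u-[200,110])*5).round(1).tolist()
print('slot corners crop',[g(u) for u in proj(s,P)])
print('foot crop',[g(u) for u in proj(s,[o['ee_pos']-[0,0,.0937],o['ee_pos']-[0,0,.0937]+d*.017,o['ee_pos']-[0,0,.0937]-d*.017])])
a=cv2.resize(f[110:230,200:350],None,fx=5,fy=5,interpolation=cv2.INTER_CUBIC)
cv2.imwrite('pics/c4.png',a[:,:,::-1])
E
```

```text
9.5 [ 0.57059787 -0.24787937  0.1949941 ] [ 9.65236816e-01  2.61376382e-01 -5.26429115e-04] [ 0.0291592   0.12876857 -1.83663966] 0.012612177167669773
slot corners crop [[247.1, 372.6], [227.9, 359.0], [445.6, 308.3], [425.5, 296.0]]
foot crop [[340.2, 271.4], [368.9, 262.6], [311.0, 280.3]]
```

View pics/c4.png

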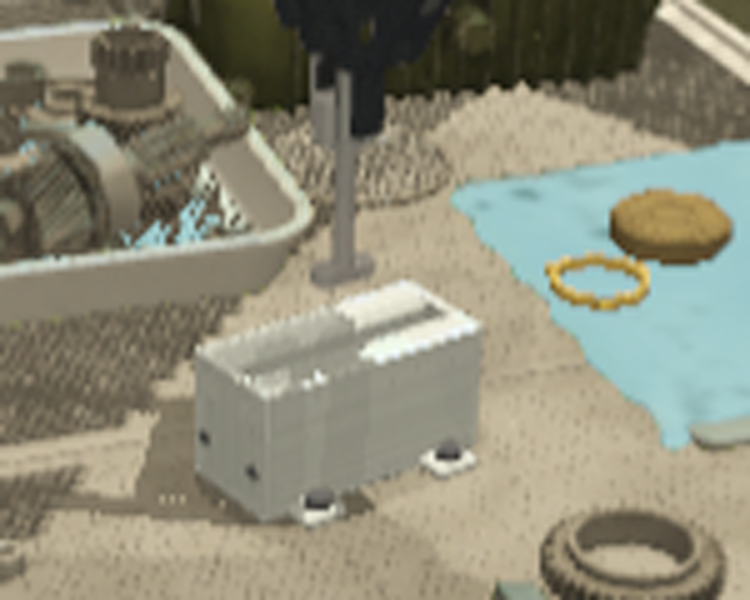

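The foot is at (342,270), hanging just above the slot, which runs from (240,368) to (433,302). That matches the prediction to within 1-2 mm, which the chamfer can take. I'll lower into the mouth.

Request:
play_rows --series '[{"claw":1,"delta_pos":[0,0,1],"delta_rot":[0,0,0]},{"claw":1,"delta_pos":[0,0,1],"delta_rot":[0,0,0]},{"claw":1,"delta_pos":[0,0,0.8],"delta_rot":[0,0,0]},{"claw":1,"delta_pos":[0,0,0.2],"delta_rot":[0,0,0]},{"claw":1,"delta_pos":[0,0,0.2],"delta_rot":[0,0,0]},{"claw":1,"delta_pos":[0,0,0.2],"delta_rot":[0,0,0]},{"claw":1,"delta_pos":[0,0,0],"delta_rot":[0,0,0]}]'

```text
time_s: 10.2
ee_pos: [0.5708, -0.2481, 0.1612]
ee_rot: [[0.965, 0.263, 0.0], [0.263, -0.965, -0.0], [0.0, 0.0, -1.0]]
force: [0.0, 0.1, -1.8]
opening: 0.0134
gripper_force: 60.0
```

Request:
play_rows --series '[{"claw":1,"delta_pos":[0,0,0.1],"delta_rot":[0,0,0]},{"claw":1,"delta_pos":[0,0,0.1],"delta_rot":[0,0,0]},{"claw":1,"delta_pos":[0,0,0],"delta_rot":[0,0,0]}]'

```text
time_s: 10.5
ee_pos: [0.5708, -0.248, 0.1594]
ee_rot: [[0.965, 0.263, 0.0], [0.263, -0.965, -0.0], [0.0, 0.0, -1.0]]
force: [0.0, 0.5, -1.7]
opening: 0.0132
gripper_force: 60.0
```

Request:
play_rows --series '[{"claw":1,"delta_pos":[0,0,0.1],"delta_rot":[0,0,0]},{"claw":1,"delta_pos":[0,0,0.1],"delta_rot":[0,0,0]},{"claw":1,"delta_pos":[0,0,0],"delta_rot":[0,0,0]}]'

```text
time_s: 10.8
ee_pos: [0.5706, -0.2479, 0.1571]
ee_rot: [[0.965, 0.263, -0.0], [0.263, -0.965, 0.0], [-0.0, -0.0, -1.0]]
force: [-0.6, 0.4, -0.9]
opening: 0.0125
gripper_force: 60.0
```

Request:
play_rows --series '[{"claw":1,"delta_pos":[0,0,0.1],"delta_rot":[0,0,0]},{"claw":1,"delta_pos":[0,0,0.1],"delta_rot":[0,0,0]},{"claw":1,"delta_pos":[0,0,0],"delta_rot":[0,0,0]}]'

```text
time_s: 11.1
ee_pos: [0.5706, -0.2479, 0.155]
ee_rot: [[0.965, 0.263, -0.0], [0.263, -0.965, 0.0], [-0.0, -0.0, -1.0]]
force: [-0.4, 0.6, -1.2]
opening: 0.0129
gripper_force: 60.0
```

Request:
play_rows --series '[{"claw":1,"delta_pos":[0,0,0.15],"delta_rot":[0,0,0]},{"claw":1,"delta_pos":[0,0,0.15],"delta_rot":[0,0,0]},{"claw":1,"delta_pos":[0,0,0.15],"delta_rot":[0,0,0]},{"claw":1,"delta_pos":[0,0,0.15],"delta_rot":[0,0,0]},{"claw":1,"delta_pos":[0,0,0],"delta_rot":[0,0,0]}]'

```text
time_s: 11.6
ee_pos: [0.5707, -0.248, 0.149]
ee_rot: [[0.965, 0.263, -0.0], [0.263, -0.965, 0.0], [-0.0, -0.0, -1.0]]
force: [-0.4, 1.3, -1.6]
opening: 0.0127
gripper_force: 60.0
```

Request:
play_rows --series '[{"claw":1,"delta_pos":[0,0,0.2],"delta_rot":[0,0,0]},{"claw":1,"delta_pos":[0,0,0.2],"delta_rot":[0,0,0]},{"claw":1,"delta_pos":[0,0,0.2],"delta_rot":[0,0,0]},{"claw":1,"delta_pos":[0,0,0.2],"delta_rot":[0,0,0]},{"claw":1,"delta_pos":[0,0,0.15],"delta_rot":[0,0,0]},{"claw":1,"delta_pos":[0,0,0],"delta_rot":[0,0,0]}]'

```text
time_s: 12.2
ee_pos: [0.5706, -0.248, 0.1394]
ee_rot: [[0.965, 0.263, -0.0], [0.263, -0.965, 0.0], [-0.0, -0.0, -1.0]]
force: [-0.3, 1.4, -2.3]
opening: 0.0129
gripper_force: 60.0
```

Request:
play_rows --series '[{"claw":1,"delta_pos":[0,0,0.1],"delta_rot":[0,0,0]},{"claw":1,"delta_pos":[0,0,0.1],"delta_rot":[0,0,0]},{"claw":1,"delta_pos":[0,0,0],"delta_rot":[0,0,0]}]'

```text
time_s: 12.5
ee_pos: [0.5707, -0.248, 0.1377]
ee_rot: [[0.965, 0.263, -0.0], [0.263, -0.965, 0.0], [-0.0, -0.0, -1.0]]
force: [-0.4, 2.0, -2.5]
opening: 0.013
gripper_force: 60.0
```

Request:
play_rows --series '[{"claw":1,"delta_pos":[0,0,0.1],"delta_rot":[0,0,0]},{"claw":1,"delta_pos":[0,0,0],"delta_rot":[0,0,0]}]'

```text
time_s: 12.7
ee_pos: [0.5708, -0.248, 0.1367]
ee_rot: [[0.965, 0.263, -0.0], [0.263, -0.965, 0.0], [-0.0, -0.0, -1.0]]
force: [-0.6, 1.9, -1.4]
opening: 0.0126
gripper_force: 60.1
```

Request:
play_rows --series '[{"claw":1,"delta_pos":[0,-0.05,0.1],"delta_rot":[0,0,0]},{"claw":1,"delta_pos":[0,0,0.05],"delta_rot":[0,0,0]},{"claw":1,"delta_pos":[0,0,0],"delta_rot":[0,0,0]}]'

```text
time_s: 13.0
ee_pos: [0.5708, -0.2478, 0.1353]
ee_rot: [[0.965, 0.263, 0.0], [0.263, -0.965, -0.001], [0.0, 0.001, -1.0]]
force: [0.9, 1.6, -2.3]
opening: 0.0124
gripper_force: 60.0
```

Request:
play_rows --series '[{"claw":1,"delta_pos":[0,0,0.1],"delta_rot":[0,0,0]},{"claw":1,"delta_pos":[0,0,0.05],"delta_rot":[0,0,0]},{"claw":1,"delta_pos":[0,0,0],"delta_rot":[0,0,0]}]'

```text
time_s: 13.3
ee_pos: [0.5707, -0.2478, 0.1337]
ee_rot: [[0.965, 0.263, 0.0], [0.263, -0.965, -0.0], [0.0, 0.0, -1.0]]
force: [0.6, -0.4, -1.3]
opening: 0.013
gripper_force: 60.0
```

Request:
play_rows --series '[{"claw":1,"delta_pos":[0,0,0.1],"delta_rot":[0,0,0]},{"claw":1,"delta_pos":[0,0,0.05],"delta_rot":[0,0,0]},{"claw":1,"delta_pos":[0,0,0],"delta_rot":[0,0,0]}]'

```text
time_s: 13.6
ee_pos: [0.5708, -0.2477, 0.1327]
ee_rot: [[0.965, 0.263, 0.001], [0.263, -0.965, -0.0], [0.0, 0.001, -1.0]]
force: [0.4, -0.3, 1.3]
opening: 0.0126
gripper_force: 60.4
```

Request:
play_rows --series '[{"claw":1,"delta_pos":[0,0,0.1],"delta_rot":[0,0,0]},{"claw":1,"delta_pos":[0,0,0],"delta_rot":[0,0,0]}]'

```text
time_s: 13.8
ee_pos: [0.5709, -0.2477, 0.1322]
ee_rot: [[0.965, 0.263, 0.001], [0.263, -0.965, -0.001], [0.001, 0.001, -1.0]]
force: [-1.8, 1.1, 5.4]
opening: 0.0126
gripper_force: 61.1
```

Contact with the strip is at TCP z ≈ 0.133. I'll press on in small steps.

Request:
play_rows --series '[{"claw":1,"delta_pos":[0,0,0.1],"delta_rot":[0,0,0]},{"claw":1,"delta_pos":[0,0,0.05],"delta_rot":[0,0,0]},{"claw":1,"delta_pos":[0,0,0],"delta_rot":[0,0,0]},{"claw":1,"delta_pos":[0,0,0],"delta_rot":[0,0,0]}]'

```text
time_s: 14.2
ee_pos: [0.5709, -0.2478, 0.1317]
ee_rot: [[0.965, 0.263, 0.001], [0.263, -0.965, -0.001], [0.001, 0.001, -1.0]]
force: [-3.5, 0.4, 10.4]
opening: 0.0128
gripper_force: 61.8
```

```bash
python3 - <<'E'
from station import bot
import numpy as np
o=bot.get_obs();print(o['time_s'],o['q'],np.round(o['ee_pos'],4),o['force'],o['wrist_torque'])
E
```

```text
14.2 [-2.73415323e+01  2.74129942e+01  8.93708309e+01 -8.89590561e-03
  6.31166313e+01  4.74014442e+01] [ 0.5709 -0.2478  0.1317] [-3.47583258  0.35877849 10.38621049] [ 0.27301208  0.52611531 -0.02612598]
```

Request:
play_rows --series '[{"claw":1,"delta_pos":[-0.05,0,0.1],"delta_rot":[0,0,0]},{"claw":1,"delta_pos":[0,0,0.05],"delta_rot":[0,0,0]},{"claw":1,"delta_pos":[0,0,0],"delta_rot":[0,0,0]},{"claw":1,"delta_pos":[0,0,0],"delta_rot":[0,0,0]}]'

```text
time_s: 14.6
ee_pos: [0.5709, -0.2478, 0.1311]
ee_rot: [[0.965, 0.263, 0.003], [0.263, -0.965, -0.001], [0.002, 0.002, -1.0]]
force: [-2.4, 1.5, 14.6]
opening: 0.0129
gripper_force: 62.4
```

Request:
play_rows --series '[{"claw":1,"delta_pos":[0,0,0.1],"delta_rot":[0,0,0]},{"claw":1,"delta_pos":[0,0,0.04],"delta_rot":[0,0,0]},{"claw":1,"delta_pos":[0,0,0],"delta_rot":[0,0,0]},{"claw":1,"delta_pos":[0,0,0],"delta_rot":[0,0,0]}]'

```text
time_s: 15.0
ee_pos: [0.571, -0.2479, 0.1306]
ee_rot: [[0.965, 0.263, 0.003], [0.263, -0.965, -0.001], [0.003, 0.002, -1.0]]
force: [-3.2, 2.6, 19.1]
opening: 0.0125
gripper_force: 63.0
```

About 20.8 N on the strip. Starting the quarter turn, with a check early on.

Request:
play_rows --series '[{"claw":1,"delta_pos":[0,0,0],"delta_rot":[0,0,-0.08]},{"claw":1,"delta_pos":[0,0,0],"delta_rot":[0,0,-0.08]},{"claw":1,"delta_pos":[0,0,0],"delta_rot":[0,0,-0.08]},{"claw":1,"delta_pos":[0,0,0],"delta_rot":[0,0,-0.08]},{"claw":1,"delta_pos":[0,0,0],"delta_rot":[0,0,0]}]'

```text
time_s: 15.5
ee_pos: [0.5724, -0.2488, 0.1308]
ee_rot: [[0.832, 0.555, 0.006], [0.555, -0.832, -0.003], [0.003, 0.006, -1.0]]
force: [-2.0, 1.3, 16.4]
opening: 0.0129
gripper_force: 62.7
```

```bash
python3 - <<'E'
from station import bot
import numpy as np
o=bot.get_obs();print(o['time_s'],o['q'],np.round(o['ee_pos'],4),o['force'],o['wrist_torque'],np.degrees(np.arctan2(*o['ee_rot'][1::-1,0])))
E
```

```text
15.5 [-2.73680131e+01  2.74618985e+01  8.94397868e+01  4.57163000e-03
  6.26955458e+01  2.89330482e+01] [ 0.5724 -0.2488  0.1308] [-1.95031283  1.29870616 16.42503443] [0.23254651 0.40188451 0.0828423 ] 33.69746284694463
```

It's turning freely (0.08 Nm). I'll add a touch of press and finish the turn in two parts.

Request:
play_rows --series '[{"claw":1,"delta_pos":[0,0,0.07],"delta_rot":[0,0,-0.04]},{"claw":1,"delta_pos":[0,0,0],"delta_rot":[0,0,-0.096]},{"claw":1,"delta_pos":[0,0,0],"delta_rot":[0,0,-0.096]},{"claw":1,"delta_pos":[0,0,0],"delta_rot":[0,0,-0.096]},{"claw":1,"delta_pos":[0,0,0],"delta_rot":[0,0,-0.096]},{"claw":1,"delta_pos":[0,0,0],"delta_rot":[0,0,-0.096]}]'

```text
time_s: 16.1
ee_pos: [0.5735, -0.2492, 0.1307]
ee_rot: [[0.445, 0.896, 0.009], [0.896, -0.445, -0.004], [0.0, 0.01, -1.0]]
force: [-1.3, -0.2, 17.4]
opening: 0.0131
gripper_force: 62.8
```

Request:
play_rows --series '[{"claw":1,"delta_pos":[0,0,0.02],"delta_rot":[0,0,-0.091]},{"claw":1,"delta_pos":[0,0,0],"delta_rot":[0,0,-0.091]},{"claw":1,"delta_pos":[0,0,0],"delta_rot":[0,0,-0.091]},{"claw":1,"delta_pos":[0,0,0],"delta_rot":[0,0,-0.091]},{"claw":1,"delta_pos":[0,0,0],"delta_rot":[0,0,-0.091]},{"claw":1,"delta_pos":[0,0,0],"delta_rot":[0,0,-0.091]},{"claw":1,"delta_pos":[0,0,0],"delta_rot":[0,0,-0.091]},{"claw":1,"delta_pos":[0,0,0],"delta_rot":[0,0,-0.091]},{"claw":1,"delta_pos":[0,0,0],"delta_rot":[0,0,0]},{"claw":1,"delta_pos":[0,0,0],"delta_rot":[0,0,0]}]'

```text
time_s: 17.1
ee_pos: [0.5741, -0.2493, 0.1307]
ee_rot: [[-0.261, 0.965, 0.01], [0.965, 0.261, -0.004], [-0.007, 0.008, -1.0]]
force: [0.3, 0.3, 17.6]
opening: 0.0124
gripper_force: 62.8
```

```bash
python3 - <<'E'
from station import bot
import numpy as np
o=bot.get_obs();print(o['time_s'],o['q'],np.round(o['ee_pos'],4),o['force'],o['wrist_torque'],np.degrees(np.arctan2(*o['ee_rot'][1::-1,0])),o['ee_rot'])
E
```

```text
17.1 [-2.73594959e+01  2.74992619e+01  8.93929525e+01  3.65369861e-02
  6.24921364e+01 -4.24825497e+01] [ 0.5741 -0.2493  0.1307] [ 0.2995144   0.29032848 17.55960637] [ 0.25978109 -0.03432712  0.10004011] 105.1047250874613 [[-0.26057804  0.96540302  0.00980299]
 [ 0.96542858  0.26062998 -0.00443576]
 [-0.00683725  0.00830822 -0.99994211]]
```

Request:
play_rows --series '[{"claw":1,"delta_pos":[0,0,-0.08],"delta_rot":[0,0,0]},{"claw":1,"delta_pos":[0,0,-0.08],"delta_rot":[0,0,0]},{"claw":1,"delta_pos":[0,0,-0.08],"delta_rot":[0,0,0]},{"claw":1,"delta_pos":[0,0,0],"delta_rot":[0,0,0]},{"claw":1,"delta_pos":[0,0,0],"delta_rot":[0,0,0]}]'

```text
time_s: 17.6
ee_pos: [0.5739, -0.2493, 0.1311]
ee_rot: [[-0.26, 0.965, 0.009], [0.965, 0.26, -0.004], [-0.006, 0.007, -1.0]]
force: [4.5, -0.9, 9.3]
opening: 0.0126
gripper_force: 61.4
```

Request:
play_rows --series '[{"claw":1,"delta_pos":[0,0,-0.08],"delta_rot":[0,0,0]},{"claw":1,"delta_pos":[0,0,-0.08],"delta_rot":[0,0,0]},{"claw":1,"delta_pos":[0,0,-0.04],"delta_rot":[0,0,0]},{"claw":1,"delta_pos":[0,0,0],"delta_rot":[0,0,0]},{"claw":1,"delta_pos":[0,0,0],"delta_rot":[0,0,0]}]'

```text
time_s: 18.1
ee_pos: [0.5737, -0.2493, 0.1312]
ee_rot: [[-0.26, 0.965, 0.007], [0.966, 0.26, -0.003], [-0.005, 0.006, -1.0]]
force: [5.2, -2.3, -0.9]
opening: 0.0126
gripper_force: 60.0
```

```bash
python3 - <<'E'
from station import bot
import numpy as np
o=bot.get_obs();print(o['time_s'],np.round(o['ee_pos'],4),o['force'],o['wrist_torque'],np.degrees(np.arctan2(*o['ee_rot'][1::-1,0])),np.round(o['ee_rot'],4))
E
```

```text
18.1 [ 0.5737 -0.2493  0.1312] [ 5.18707665 -2.31763592 -0.85442351] [-0.28677871 -1.30880615  0.09149841] 105.08999401856539 [[-0.2603  0.9655  0.0074]
 [ 0.9655  0.2604 -0.0032]
 [-0.005   0.0063 -1.    ]]
```

The foot is locked: z stays put while the force falls away. I'll relieve the remaining side load before letting go.

Request:
play_rows --series '[{"claw":1,"delta_pos":[0,0.06,0],"delta_rot":[0,0,0]},{"claw":1,"delta_pos":[0,0,0],"delta_rot":[0,0,0]},{"claw":1,"delta_pos":[0,0,0],"delta_rot":[0,0,0]}]'

```text
time_s: 18.4
ee_pos: [0.5739, -0.2492, 0.1312]
ee_rot: [[-0.26, 0.965, 0.007], [0.965, 0.26, -0.003], [-0.005, 0.005, -1.0]]
force: [5.5, -2.7, -0.8]
opening: 0.0124
gripper_force: 60.2
```

Request:
play_rows --series '[{"claw":1,"delta_pos":[0,0,0],"delta_rot":[0.005,0,0]},{"claw":1,"delta_pos":[0,0,0],"delta_rot":[0,0,0]},{"claw":1,"delta_pos":[0,0,0],"delta_rot":[0,0,0]}]'

```text
time_s: 18.7
ee_pos: [0.5742, -0.2491, 0.1312]
ee_rot: [[-0.26, 0.966, 0.002], [0.966, 0.26, -0.005], [-0.005, 0.001, -1.0]]
force: [5.8, -3.1, -0.5]
opening: 0.0128
gripper_force: 60.2
```

```bash
python3 - <<'E'
from station import bot
import numpy as np
o=bot.get_obs();print(o['time_s'],np.round(o['ee_pos'],4),o['force'],o['wrist_torque'],np.round(o['ee_rot'],4))
E
```

```text
18.7 [ 0.5742 -0.2491  0.1312] [ 5.76489929 -3.14225611 -0.5122271 ] [-0.35217632 -1.29178552  0.02127784] [[-0.2604  0.9655  0.0023]
 [ 0.9655  0.2604 -0.0045]
 [-0.005   0.001  -1.    ]]
```

Request:
play_rows --series '[{"claw":1.6,"delta_pos":[0,0,0],"delta_rot":[0,0,0]},{"claw":2,"delta_pos":[0,0,0],"delta_rot":[0,0,0]},{"claw":3,"delta_pos":[0,0,0],"delta_rot":[0,0,0]},{"claw":4,"delta_pos":[0,0,0],"delta_rot":[0,0,0]},{"claw":5,"delta_pos":[0,0,0],"delta_rot":[0,0,0]},{"claw":5,"delta_pos":[0,0,0],"delta_rot":[0,0,0]},{"claw":5,"delta_pos":[0,0,0],"delta_rot":[0,0,0]}]'

```text
time_s: 19.4
ee_pos: [0.5705, -0.2475, 0.1303]
ee_rot: [[-0.26, 0.965, -0.005], [0.965, 0.26, -0.001], [0.0, -0.005, -1.0]]
force: [0.4, -0.3, -0.0]
opening: 0.0501
gripper_force: 0.0
```

Request:
play_rows --series '[{"claw":5,"delta_pos":[0,0,-0.5],"delta_rot":[0,0,0]},{"claw":5,"delta_pos":[0,0,-1],"delta_rot":[0,0,0]},{"claw":5,"delta_pos":[0,0,-2],"delta_rot":[0,0,0]},{"claw":5,"delta_pos":[0,0,-3],"delta_rot":[0,0,0]},{"claw":5,"delta_pos":[0,0,-3],"delta_rot":[0,0,0]},{"claw":5,"delta_pos":[0,0,-2],"delta_rot":[0,0,0]},{"claw":5,"delta_pos":[0,0,0],"delta_rot":[0,0,0]}]'

```text
time_s: 20.1
ee_pos: [0.5734, -0.2484, 0.2503]
ee_rot: [[-0.261, 0.965, 0.003], [0.965, 0.261, -0.005], [-0.006, 0.002, -1.0]]
force: [0.6, -1.1, -0.4]
opening: 0.0498
gripper_force: 0.0
```

```bash
python3 - <<'E'
from h import *
o=bot.get_obs();print(o['time_s'],o['ee_pos'],o['force'])
s=bot.get_image('side')
S=np.r_[.5742,-.2491,.131-.0937]
print(((proj(s,[S+[0,0,.068],S+[0,0,.096]])-[220,130])*5).round())
a=cv2.resize(s['frame'][130:230,220:340],None,fx=5,fy=5,interpolation=cv2.INTER_CUBIC)
cv2.imwrite('pics/c5.png',a[:,:,::-1])
E
```

```text
20.1 [ 0.57344171 -0.2484244   0.25031853] [ 0.61161679 -1.12056079 -0.37683213]
[[248. 164.]
 [250. 110.]]
```

View pics/c5.png

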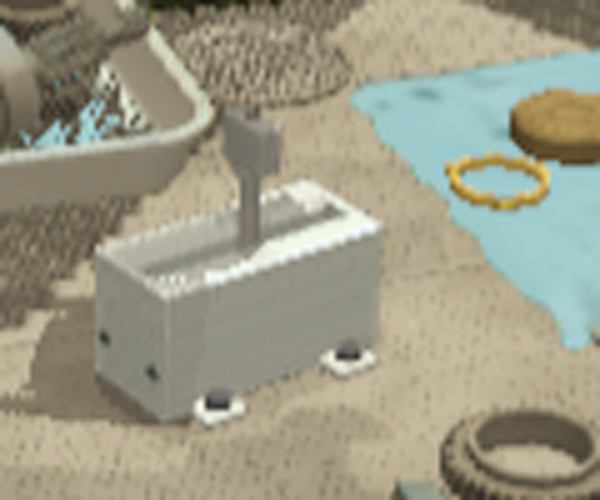

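The anchor stands upright in the slot, stem at (250,210) and wing at (252,142). The wing lies across the rail, at the predicted spot and height, and the gripper is clear. Handing in.

```bash
python3 -c "
from station import bot
print(bot.sign_off())"
```

```text
the job is handed in; nothing more can be done
None
```

The anchor is locked a quarter turn under the larger rail's ledges; it stands upright, the gripper is clear, and the job is handed in at about 20 s, with about 21 N peak press on the strip.

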